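Drive the stuck locating pin out of a welding stop

ROBOT

A 6-joint arm with a two-finger parallel gripper is mounted at the origin on the work surface. World frame = base frame: x ahead of the robot, y to its left, z up, the work surface at z = 0. Lengths are in m, angles in degrees, forces in N, time in s.
With the tool pointing down it reaches from about 0.3 to 0.75 m from the base axis. Payload 8.5 kg.
Tool frame: the origin (TCP) lies at the very end of the fingers, on their centre line; the grasp point (between the pads) lies 19 mm behind it; z points along the fingers, y is the direction in which the jaws open and shut (so a half turn about z gives the same grasp; the last joint's range is limited). The gripper opens to 85 mm and grips with 20 to 120 N. Pads are 22 mm wide; open, the fingers measure 114 mm over their backs; the gripper's body (76 mm by 85 mm) begins 54 mm behind the grasp point. The pads swing forward as they close: fully open they stand 13 mm farther back than shut.
Start: joints at [59.284, 21.807, 74.336, -0, 83.858, -12.336], TCP at [0.173, 0.522, 0.231] pointing down, gripper open.
Joint ranges: [-178.18, 178.18], [-50.72, 133.34], [12.68, 142.11], [-81.47, 261.47], [9.98, 163.14], [-165.26, 165.26]. Speed limits (degrees/s): [136.94, 136.94, 180, 180, 180, 180].

INTERFACE

Orientations are given as a 3x3 rotation matrix whose columns are the frame's x, y, z axes.
In Python, from rig import status, vision, env gives the robot as it stands.
- The arm moves only by the tool send_rows, never from a script. Its argument "targets" is a list of rows, each a list of 7 numbers: the shift along the tool's x, y, z in units of 50 mm (1.0 is 50 mm), then the turn, a rotation vector about the tool's x, y, z in units of 8 degrees (1.0 is 8 degrees), then the finger opening in mm, from 0 to 85.4. A call has 1 to 5 rows; each row is the pose to reach, as a shift and turn from the pose commanded when the call began, along the tool's axes at that moment; what a row does not reach only later rows make up. A row lasts 1/8 s, in which the tool goes at most 62.5 mm and 10.7 degrees, less where a joint would pass 70% of its speed; a pose out of reach is approached as far as the arm can. A call with a gripper value outside its range is refused whole. The fingers move at their own pace and stop on an object; "grip_force" is the grip in N (left out, the last holds). Time passes only in rows, so rows that repeat a pose let the fingers close. It gives the time, the measured TCP pose, the force and the opening at its end, in the units of the state.
- status.observe(): the state, without advancing time (a new reading comes with each control period).
- vision.get_image(name): name is "scene" or "top" or "wrist"; returns (picture, depth): 420x560x3 uint8, red, green, blue; 420x560 float32, m along the optical axis (not along the pixel's ray), 0 where there is no reading.
- vision.camera_model(name): a dict with "camera_matrix" (3x3 intrinsics, pixels), "view" (4x4, takes a point from world to camera coordinates); the wrist camera has in their place "T_tool_cam" (4x4, takes a point from camera to tool coordinates, whose origin is the TCP and whose axes are the flange's). Camera axes: x right, y down, z forward; pixel columns grow to the right and rows downward; lengths in m; the calibration is good to about 2 mm. A picture is of the moment at which its call begins: read the wrist's pose just before it. camera_model takes no time and is no camera call.
- env.close_job(): hands the job in, once; it reports no verdict.
Trained networks look in the newest picture that a camera, given by its name, has taken for a name from the list of things; names that differ only in an ending like _2 or _b are one class to them, and where a whole thing is asked for, a point or a joint stands for the part that bears it (a point fixed in the world has none). Each returns a list of dicts, best first, with "p" (0 to 1); they miss things now and then, are a little off and sometimes report something else, mostly with a low value. They report only what shows in the picture. A call takes as long as a camera call.
- vision.masks_of(camera, label): "pixels" (420x560 bool, what is visible of it) and "extent" ([left, top, right, bottom] in pixels, round what is visible of it).
The state is a dict: "time_s": time; "q": joint angles; "qvel": joint speeds; "joint_efforts": joint torques, N m; "position": TCP position; "tool_rot": TCP orientation; "ft_force": force on the tool from outside, world axes, zero at the start; "wrist_torque": the same for the moment, N m; "grip_width": finger opening in m.
Only numpy, scipy, OpenCV 4.12 (cv2) and the standard library are available. Lean on these libraries where they do the work, as an engineer would, in place of code of your own. Each camera call takes 0.05 s, during which the arm holds its last target.

TASK

Slide the aluminium catch pan by its orange upright grip until its tray is under the hole of the blue stop bracket. Then take the green-handled drift punch (not the red chisel) out of the wooden rack and push the brass pin down and out through the hole with it, so that the pin drops into the pan. Leave the punch standing in the hole in the pin's place, its collar down on the bracket, and let go.

Things in the scene. Friction and masses are not known exactly. Their poses are not given: they have to be found in the camera images.
- hole (a point): Centre of the top mouth, 130 mm above the table, of the 30 mm through-hole in the fixed blue bracket's end (70 mm square, 45 mm thick, 85 mm free beneath). Its arm runs along +x to a post; foot 115 mm from the hole: open on the other three sides. z up. Spring plungers 20 mm down grip the pin: about 10 N starts it, 4 to 7 N keeps it going; it drops free with its top 20 to 22 mm below the mouth.
- pin_mid (a point): Centre of the brass pin stuck upright in that hole: 55 mm long, upper half 28 mm across, lower half 20 mm, z along it, up. Its flat top is 27.5 mm above this point and at first about 10 mm above the hole's mouth. (A loose dark steel pin of the same shape elsewhere is not wanted.)
- pan_grip (a point): Loose 0.5 kg aluminium catch pan flat on the table: open tray 106 x 106 x 35 mm high, walls 3 mm, joined by a flat strip to an upright orange post 20 x 20 mm, top 120 mm above the table. The point is on the post's axis, 100 mm above the table; z up, x points from the post to the tray, whose centre is 130 mm off along +x. The post's faces are square to x and y.
- punch_grip (a point): Middle of the handle of the 0.25 kg drift punch, upright in a fixed 50 mm high wooden rack, 110 mm from a red-handled chisel. z up along it. Round green handle 26 mm across, 60 mm long; below it a steel collar 50 mm across, 6 mm thick, underside 36 mm below the point, resting on the rack; then a nose 12 mm across, 36 mm long, tip 72 mm below the point.

How it is judged:
By the outcome, as a careful person would: the job done as asked, in the order asked, and still so for the second after the job is handed in, with the robot touching nothing.
It also fails if it takes over 64 s, if anything falls off the work surface, if the arm or the gripper's body presses on something with over 40 N, if the wrist force passes 120 N, or if a joint passes its speed limit or range.

## Working session

There is one attempt and no reset: what is moved stays moved. The work goes in short steps, Python scripts to look and compute and a tool call to move; the robot and the scene stay as the last step left them, time stands still between calls to the robot, and variables do not carry over. Pictures are saved under pics/ and viewed, and the job is handed in when it is done.

Besides the shell and the picture viewer there is one more tool, called as name([rows], argument=value, ...), one row to a line, values as JSON. send_rows: Moves the arm, as the interface text tells. Its arguments: {"type":"object","properties":{"targets":{"type":"array","items":{"type":"array","items":{"type":"number"}}},"grip_force":{"type":"number"}},"required":["targets"]}

```bash
ls; mkdir -p pics
python3 - <<'E'
from rig import status, vision, env
import cv2, numpy as np
s=status.observe(); print(s)
for n in ("scene","top","wrist"):
    p,d=vision.get_image(n); cv2.imwrite(f"pics/{n}0.png",p[:,:,::-1]); np.savez(f"pics/{n}0.npz",p=p,d=d)
    print(n,{k:np.round(v,4).tolist() for k,v in vision.camera_model(n).items()})
E
```

```text
pics
{'time_s': 0.0, 'q': array([ 5.92839291e+01,  2.18410159e+01,  7.43867164e+01, -1.43512541e-03,
        8.38595544e+01, -1.23356754e+01]), 'qvel': array([ 0.08824369, -0.06580571,  0.1050525 ,  0.03927512,  0.07528927,
       -0.05770713]), 'joint_efforts': array([ 2.16464246e-04, -4.48463881e+01, -2.31275207e+01, -1.48988752e-04,
        4.79770184e-03, -1.45469591e-05]), 'position': array([0.17327187, 0.52166265, 0.2307    ]), 'tool_rot': array([[-9.48984696e-01,  3.15321222e-01, -7.56738657e-04],
       [ 3.15321987e-01,  9.48983823e-01, -1.32243554e-03],
       [ 3.01140752e-04, -1.49358743e-03, -9.99998839e-01]]), 'ft_force': array([-0.0497994 ,  0.41953037,  0.66642517]), 'wrist_torque': array([-0.00251748, -0.05235225, -0.00764198]), 'grip_width': 0.0851125674310778}
scene {'camera_matrix': [[492.5167, 0.0, 276.7592], [0.0, 492.5167, 204.9657], [0.0, 0.0, 1.0]], 'view': [[0.0568, 0.9982, 0.0167, -0.0431], [0.7949, -0.0351, -0.6057, -0.3638], [-0.604, 0.0477, -0.7956, 1.4201], [0.0, 0.0, 0.0, 1.0]]}
top {'camera_matrix': [[388.8307, 0.0, 279.9647], [0.0, 388.8307, 204.8649], [0.0, 0.0, 1.0]], 'view': [[0.015, -0.999, 0.0421, -0.0157], [-0.9879, -0.0213, -0.1533, 0.5736], [0.1541, -0.0393, -0.9873, 0.8034], [0.0, 0.0, 0.0, 1.0]]}
wrist {'camera_matrix': [[318.4031, 0.0, 284.0626], [0.0, 318.4031, 210.1713], [0.0, 0.0, 1.0]], 'T_tool_cam': [[0.0003, -0.9582, -0.2862, 0.0722], [1.0, 0.0004, -0.0003, 0.001], [0.0004, -0.2862, 0.9582, -0.1428], [0.0, 0.0, 0.0, 1.0]]}
```

View pics/scene0.png

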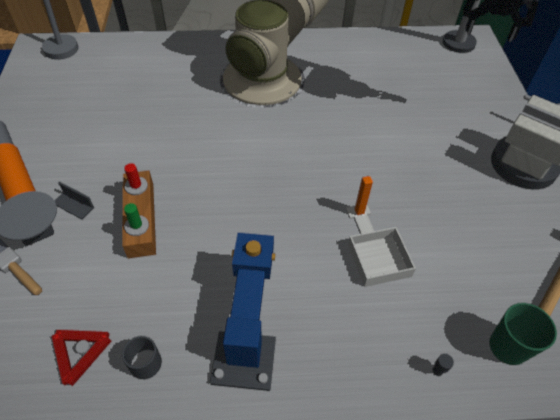

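View pics/top0.png

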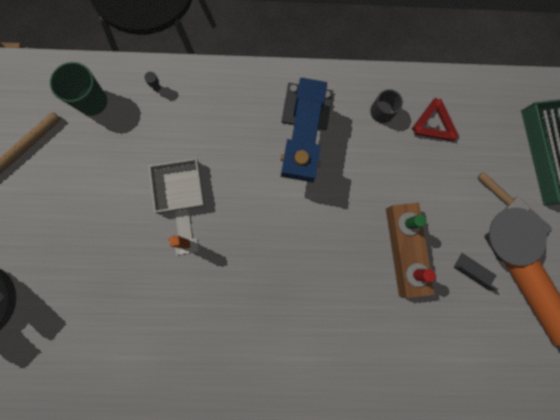

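View pics/wrist0.png

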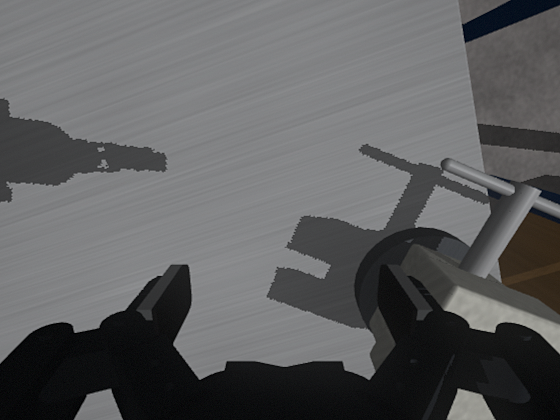

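```bash
cat > h.py <<'E'
from rig import status, vision, env
import cv2, numpy as np
def cloud(n,d,s=None):
    m=vision.camera_model(n);K=np.array(m["camera_matrix"])
    v,u=np.mgrid[0:d.shape[0],0:d.shape[1]]
    P=np.stack([(u-K[0,2])/K[0,0]*d,(v-K[1,2])/K[1,1]*d,d],-1)
    if n=="wrist":
        T=np.array(m["T_tool_cam"]); P=P@T[:3,:3].T+T[:3,3]
        return P@s["tool_rot"].T+s["position"]
    V=np.array(m["view"]); return (P-V[:3,3])@V[:3,:3]
def fitc(xy):
    A=np.c_[2*xy,np.ones(len(xy))];b=(xy**2).sum(1);c=np.linalg.lstsq(A,b,rcond=None)[0]
    return c[:2],np.sqrt(c[2]+c[0]**2+c[1]**2)
def hsv(p): return cv2.cvtColor(p,cv2.COLOR_RGB2HSV)
E
python3 - <<'E'
from h import *
for n in ("scene","top"):
    f=np.load(f"pics/{n}0.npz");p,d=f["p"],f["d"];P=cloud(n,d);H=hsv(p);ok=d>0
    h,s,v=H[...,0],H[...,1],H[...,2]
    tab=ok&(abs(P[...,2])<.02)
    print(n,"table z",np.median(P[...,2][tab]))
    def rep(name,m,zl=None):
        m=m&ok
        Q=P[m]
        if zl: Q=Q[(Q[:,2]>zl[0])&(Q[:,2]<zl[1])]
        if len(Q)<5: print(name,len(Q));return Q
        print(name,len(Q),"min",np.percentile(Q,2,0).round(4),"max",np.percentile(Q,98,0).round(4),"med",np.median(Q,0).round(4))
        return Q
    X,Y,Z=P[...,0],P[...,1],P[...,2]
    reg=lambda a,b,c,e:(X>a)&(X<b)&(Y>c)&(Y<e)
    green=(h>45)&(h<75)&(s>150)
    orange=(h<18)&(s>180)
    brass=(h>8)&(h<28)&(s>100)
    blue=(h>100)&(h<125)&(s>120)
    rep("green hd",green&reg(.2,.65,-.45,-.05))
    rep("green top",green&reg(.2,.65,-.45,-.05),(.11,.2))
    rep("orange post",orange&reg(.2,.6,.1,.5))
    rep("orange top",orange&reg(.2,.6,.1,.5),(.112,.13))
    rep("brass",brass&reg(.3,.65,-.1,.1),(.1,.16))
    rep("brass top",brass&reg(.3,.65,-.1,.1),(.136,.15))
    rep("blue top",blue&reg(.3,.65,-.1,.12),(.12,.138))
    for l in ("hole","pin_mid","pan_grip","punch_grip"):
        vision.get_image(n)
        for r in vision.masks_of(n,l)[:2]:
            Q=P[r["pixels"]&ok]
            print(l,r["p"],r["extent"],np.median(Q,0).round(3) if len(Q) else 0)
E
```

```text
scene table z 0.0018812536634855138
green hd 253 min [ 0.5334 -0.2924  0.0642] max [ 0.5527 -0.2733  0.1196] med [ 0.549  -0.2815  0.1012]
green top 97 min [ 0.5315 -0.2934  0.1105] max [ 0.5522 -0.2732  0.1208] med [ 0.5436 -0.2829  0.1169]
orange post 336 min [0.4872 0.1935 0.015 ] max [0.5021 0.2119 0.1232] med [0.4981 0.2013 0.0799]
orange top 75 min [0.4861 0.1936 0.1124] max [0.501  0.2118 0.1241] med [0.495  0.2022 0.1203]
brass 11 min [ 0.647  -0.0474  0.1401] max [ 0.6499 -0.0351  0.1428] med [ 0.6486 -0.0422  0.1413]
brass top 11 min [ 0.647  -0.0474  0.1401] max [ 0.6499 -0.0351  0.1428] med [ 0.6486 -0.0422  0.1413]
blue top 315 min [ 0.6234 -0.0704  0.1288] max [ 0.649  -0.0048  0.1346] med [ 0.636  -0.0402  0.1314]
hole 0.58 [210.4, 229.5, 275.5, 387.2] [ 0.801 -0.056  0.115]
pin_mid 0.52 [250.2, 241.7, 259.4, 254.1] [ 0.663 -0.042  0.141]
pan_grip 0.79 [350.7, 178.2, 412.8, 283.0] [0.595 0.217 0.008]
punch_grip 0.88 [125.2, 202.2, 150.4, 233.6] [ 0.548 -0.281  0.067]
top table z -0.0003217623089798333
green hd 0
green top 0
orange post 55 min [0.4795 0.1923 0.0358] max [0.4928 0.2053 0.1208] med [0.4851 0.194  0.1096]
orange top 27 min [0.4794 0.1933 0.1138] max [0.4929 0.2056 0.1212] med [0.4852 0.1982 0.1188]
brass 42 min [ 0.6437 -0.0521  0.1238] max [ 0.6499 -0.0314  0.1423] med [ 0.6472 -0.0418  0.1388]
brass top 31 min [ 0.6439 -0.0495  0.1369] max [ 0.6498 -0.031   0.1423] med [ 0.6475 -0.0398  0.1398]
blue top 420 min [ 0.6197 -0.071   0.1222] max [ 0.6489 -0.0086  0.1324] med [ 0.6335 -0.0427  0.1294]
hole 0.63 [281.7, 77.1, 334.9, 182.2] [ 0.753 -0.051  0.114]
pin_mid 0.44 [294.8, 149.7, 307.5, 165.4] [ 0.656 -0.041  0.139]
pan_grip 0.74 [149.4, 159.5, 202.6, 252.1] [0.601 0.218 0.003]
punch_grip 0.87 [395.9, 213.3, 426.9, 235.5] [ 0.536 -0.277  0.072]
```

Run:
```python
from h import *
for n in ("scene","top"):
    f=np.load(f"pics/{n}0.npz");p,d=f["p"],f["d"];P=cloud(n,d);H=hsv(p);ok=d>0
    X,Y,Z=P[...,0],P[...,1],P[...,2]; h,s=H[...,0],H[...,1]
    # tray rim
    m=ok&(Z>.028)&(Z<.042)&(X>.5)&(X<.72)&(Y>.12)&(Y<.3)&(s<120)
    r=cv2.minAreaRect((P[m][:,:2]*1000).astype(np.float32)); print(n,"tray",m.sum(),r)
    m=ok&(abs(Z-.13)<.007)&(X>.6)&(X<.72)&(Y>-.12)&(Y<.05)
    r=cv2.minAreaRect((P[m][:,:2]*1000).astype(np.float32)); print("br top",m.sum(),r)
    m=ok&(Z>.1365)&(Z<.148)&(X>.6)&(X<.72)&(Y>-.12)&(Y<.05); Q=P[m]
    print("pin",m.sum(),Q.min(0).round(3),Q.max(0).round(3),cv2.minEnclosingCircle((Q[:,:2]*1000).astype(np.float32)))
    m=ok&(Z>.05)&(X>.6)&(X<.95)&(Y>-.15)&(Y<.05)&(h>100)&(h<125)&(s>100)
    m2=ok&(Z>.004)&(Z<.03)&(X>.65)&(X<.95)&(Y>-.15)&(Y<.05); Q=P[m2]
    print("foot",Q.min(0).round(3),Q.max(0).round(3), cv2.minAreaRect((Q[:,:2]*1000).astype(np.float32)))
    m=ok&(Z>.044)&(Z<.054)&(X>.3)&(X<.7)&(Y>-.4)&(Y<-.15)
    print("rack",cv2.minAreaRect((P[m][:,:2]*1000).astype(np.float32)))
    m=ok&(Z>.113)&(Z<.122)&(X>.3)&(X<.7)&(Y>-.4)&(Y<-.15)&(h>40)&(h<90); Q=P[m]
    if len(Q):print("punch top",m.sum(),cv2.minEnclosingCircle((Q[:,:2]*1000).astype(np.float32)))
```

```text
scene tray 564 ((617.1153564453125, 226.4059295654297), (109.61676788330078, 107.57200622558594), 10.730365753173828)
br top 1139 ((657.8029174804688, -41.15425491333008), (70.31404113769531, 73.51469421386719), 80.9407730102539)
pin 160 [ 0.644 -0.054  0.137] [ 0.673 -0.029  0.144] ((658.27490234375, -40.80553436279297), 14.682380676269531)
foot [ 0.65  -0.15   0.004] [0.93 0.05 0.03] ((790.2860107421875, -50.126495361328125), (280.42755126953125, 199.71456909179688), 0.022050896659493446)
rack ((485.0133056640625, -292.2140197753906), (204.57693481445312, 60.860435485839844), 7.004176139831543)
punch top 101 ((540.3323364257812, -284.6506042480469), 12.4990873336792)
top tray 369 ((616.4224243164062, 227.0750274658203), (107.01473999023438, 106.74000549316406), 10.384078025817871)
br top 1054 ((657.229736328125, -41.15557098388672), (69.93895721435547, 70.67822265625), 81.43678283691406)
pin 147 [ 0.644 -0.054  0.137] [ 0.67  -0.028  0.144] ((657.1316528320312, -41.256446838378906), 13.659734725952148)
foot [ 0.684 -0.139  0.004] [0.933 0.05  0.026] ((809.5377197265625, -46.234657287597656), (189.67623901367188, 248.6499786376953), 88.39181518554688)
rack ((483.921630859375, -292.22808837890625), (199.77163696289062, 62.44758605957031), 6.997861385345459)
punch top 114 ((537.9606323242188, -285.00775146484375), 12.661846160888672)
```

```bash
cat >> h.py <<'E'
from scipy.spatial.transform import Rotation as R
def rowto(pos,ydir_deg,s=None):
    """tool-frame units from commanded≈measured pose to pos, tool y heading ydir_deg, tool down"""
    s=s or status.observe();Rm=s["tool_rot"]
    t=np.radians(ydir_deg);y=np.array([np.cos(t),np.sin(t),0]);z=np.array([0,0,-1.]);x=np.cross(y,z)
    Rt=np.c_[x,y,z]
    return (Rm.T@(np.array(pos)-s["position"])/.05).round(3),(np.degrees(R.from_matrix(Rm.T@Rt).as_rotvec())/8).round(3)
E
python3 - <<'E'
from h import *
f=np.load("pics/scene0.npz");P=cloud("scene",f["d"])[f["d"]>0]
m=(P[:,2]>.1)&(P[:,0]>.05)&(P[:,0]<.7)&(P[:,1]>.1)&(P[:,1]<.8)&(P[:,2]<.6)
Q=P[m];a=np.array([.173,.522]);b=np.array([.489,.203]);u=(b-a)/np.linalg.norm(b-a)
w=Q[:,:2]-a;along=w@u;perp=w@np.array([-u[1],u[0]])
for k in range(-1,5):
  mm=(along>k*.1)&(along<k*.1+.1)
  for z0,z1 in((.1,.15),(.15,.2),(.2,.6)):
    q=mm&(Q[:,2]>z0)&(Q[:,2]<z1)
    if q.sum(): print(k,z0,q.sum(),perp[q].min().round(3),perp[q].max().round(3))
print(rowto((.489,.203,.18),100.5))
E
```

```text
-1 0.1 18 0.147 0.215
-1 0.15 76 0.147 0.213
-1 0.2 553 -0.044 0.07
0 0.1 386 0.146 0.275
0 0.15 761 0.147 0.256
0 0.2 850 -0.072 0.045
1 0.1 1034 0.155 0.282
1 0.15 135 0.157 0.258
4 0.1 135 -0.011 0.013
(array([-8.001, -4.063,  1.026]), array([ 0.  , -0.  , -3.61]))
```

send_rows([
  [-1.2,-0.6,0.0,0,0,-1.2,85],
  [-2.4,-1.2,0.0,0,0,-2.4,85],
  [-3.6,-1.8,0.0,0,0,-3.6,85],
  [-4.8,-2.4,0.0,0,0,-3.6,85],
  [-5.6,-2.85,0.3,0,0,-3.6,85],
], grip_force=60)

```text
time_s: 1.58
position: [0.3846, 0.3089, 0.2201]
tool_rot: [[-0.983, -0.181, 0.002], [-0.181, 0.983, 0.001], [-0.002, 0.001, -1.0]]
ft_force: [1.3, 0.4, -0.5]
grip_width: 0.0848
```

Run:
```python
from h import *
print(rowto((.489,.203,.21),100.5))
p,d=vision.get_image("wrist");cv2.imwrite("pics/w1.png",p[:,:,::-1])
```

```text
(array([-1.669, -2.461,  0.205]), array([ 0.005,  0.017, -0.007]))
```

View pics/w1.png

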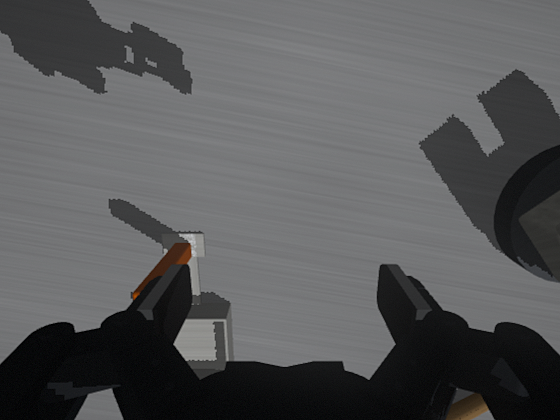

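send_rows([
  [-0.6,-0.9,0.1,0,0,0,85],
  [-1.1,-1.7,0.1,0,0,0,85],
  [-1.67,-2.46,0.2,0,0,0,85],
  [-1.67,-2.46,0.2,0,0,0,85],
])

```text
time_s: 2.12
position: [0.4891, 0.2024, 0.2088]
tool_rot: [[-0.984, -0.177, -0.001], [-0.177, 0.984, -0.0], [0.001, -0.0, -1.0]]
ft_force: [0.4, 0.5, 0.3]
grip_width: 0.085
```

Run:
```python
from h import *
s=status.observe()
p,d=vision.get_image("wrist");cv2.imwrite("pics/w2.png",p[:,:,::-1])
P=cloud("wrist",d,s);H=hsv(p);m=(d>0)&(H[...,0]<18)&(H[...,1]>170)
Q=P[m];print(len(Q),np.percentile(Q,[2,50,98],axis=0).round(4))
q=Q[(Q[:,2]>.114)&(Q[:,2]<.126)]
if len(q)>10: print("top",len(q),cv2.minAreaRect((q[:,:2]*1000).astype(np.float32)))
m=(d>0)&(P[...,2]>.029)&(P[...,2]<.04)&(np.hypot(P[...,0]-.617,P[...,1]-.227)<.09)
print(m.sum(), cv2.minAreaRect((P[m][:,:2]*1000).astype(np.float32)) if m.sum()>20 else "")
print(s["position"],rowto((.489,.203,.081),100.5))
```

```text
604 [[0.4798 0.1939 0.0703]
 [0.489  0.2042 0.12  ]
 [0.4989 0.213  0.1216]]
top 564 ((489.97314453125, 204.18775939941406), (18.448854446411133, 17.759859085083008), 9.940592765808105)
1485 ((618.1895751953125, 227.90943908691406), (107.15774536132812, 106.14389038085938), 10.521383285522461)
[0.48908501 0.20238413 0.20878507] (array([-0.022, -0.016,  2.561]), array([ 0.001, -0.006, -0.026]))
```

View pics/w2.png

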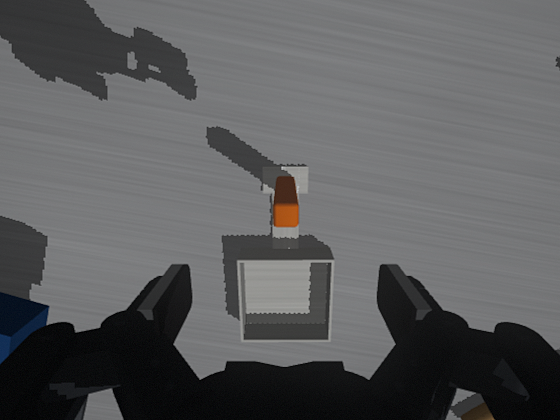

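send_rows([
  [0,0.02,0.9,0,0,0,85],
  [0,0.02,1.8,0,0,0,85],
  [0,0.02,2.5,0,0,0,70],
  [0,0.02,2.5,0,0,0,40],
  [0,0.02,2.5,0,0,0,10],
], grip_force=60)

```text
time_s: 2.8
position: [0.4876, 0.2061, 0.086]
tool_rot: [[-0.983, -0.182, 0.002], [-0.182, 0.983, 0.0], [-0.002, 0.0, -1.0]]
ft_force: [0.2, -0.5, 0.6]
grip_width: 0.0341
```

send_rows([
  [0,0,0,0,0,0,10],
  [0,0,0,0,0,0,10],
  [0,0,0,0,0,0,10],
  [0,0,0,0,0,0,10],
])

```text
time_s: 3.3
position: [0.488, 0.2057, 0.0864]
tool_rot: [[-0.983, -0.181, 0.003], [-0.181, 0.983, 0.001], [-0.004, 0.0, -1.0]]
ft_force: [-2.3, 0.7, 7.5]
grip_width: 0.0191
```

Run:
```python
from h import *
s=status.observe()
p,d=vision.get_image("wrist");cv2.imwrite("pics/w3.png",p[:,:,::-1])
print(s["position"],s["grip_width"],s["ft_force"])
P=cloud("wrist",d,s)
m=(d>0)&(P[...,2]>.029)&(P[...,2]<.04)&(np.hypot(P[...,0]-.617,P[...,1]-.227)<.09)
print(m.sum(), cv2.minAreaRect((P[m][:,:2]*1000).astype(np.float32)) if m.sum()>20 else "")
R_=s["tool_rot"];dx=np.array([.657-.6175,-.0412-.2275,0]);print(R_.T@dx/.05)
```

```text
[0.48796754 0.20572135 0.08637512] 0.019057115051124836 [-2.31707917  0.65241629  7.51657031]
393 ((567.1146850585938, 221.2239990234375), (4.5774431228637695, 34.515933990478516), 9.866053581237793)
[ 1.96836951e-01 -5.42818840e+00 -1.39626163e-03]
```

View pics/w3.png

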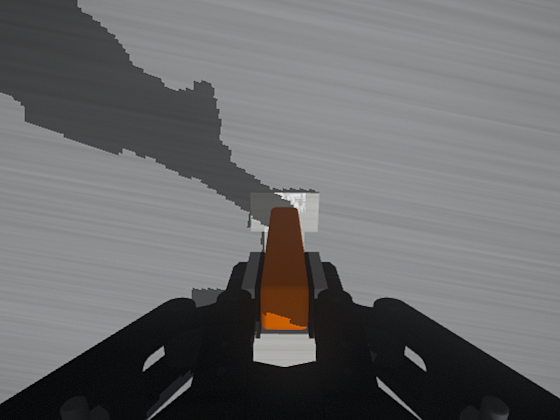

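send_rows([
  [0.02,-0.3,0,0,0,0,10],
  [0.04,-0.8,0,0,0,0,10],
  [0.06,-1.4,0,0,0,0,10],
  [0.08,-2.0,0,0,0,0,10],
  [0.1,-2.6,0,0,0,0,10],
])

```text
time_s: 3.98
position: [0.5066, 0.0767, 0.0865]
tool_rot: [[-0.983, -0.181, 0.004], [-0.181, 0.983, 0.002], [-0.004, 0.001, -1.0]]
ft_force: [0.1, 0.7, -0.9]
grip_width: 0.0195
```

send_rows([
  [0.02,-0.6,0,0,0,0,10],
  [0.04,-1.2,0,0,0,0,10],
  [0.06,-1.8,0,0,0,0,10],
  [0.08,-2.3,0,0,0,0,10],
  [0.1,-2.6,0,0,0,0,10],
])

```text
time_s: 4.6
position: [0.5252, -0.0524, 0.0865]
tool_rot: [[-0.984, -0.18, 0.003], [-0.18, 0.984, 0.001], [-0.003, 0.0, -1.0]]
ft_force: [0.5, 4.6, 4.0]
grip_width: 0.0191
```

```bash
cat > pan.py <<'E'
from h import *
s=status.observe()
print(s["position"],s["grip_width"],s["ft_force"],s["time_s"])
for n in ("scene","top"):
    p,d=vision.get_image(n);cv2.imwrite(f"pics/{n}_{int(s['time_s']*100)}.png",p[:,:,::-1]); P=cloud(n,d)
    m=(d>0)&(P[...,2]>.027)&(P[...,2]<.042)&(np.hypot(P[...,0]-.657,P[...,1]+.041)<.1)&(P[...,0]>.55)
    if m.sum()>20: print(n,m.sum(),[np.round(a,1) for a in cv2.minAreaRect((P[m][:,:2]*1000).astype(np.float32))])
E
python3 pan.py; ls pics
```

```text
[ 0.52517387 -0.05237673  0.08646012] 0.01914279499972696 [0.53906221 4.57984666 4.04862714] 4.6
scene 247 [array([654.3, -28.4]), array([109. , 106.2]), np.float64(10.3)]
top 114 [array([653.7, -30.9]), array([106.3, 106.1]), np.float64(10.1)]
scene0.npz
scene0.png
scene_459.png
top0.npz
top0.png
top_459.png
w1.png
w2.png
w3.png
wrist0.npz
wrist0.png
```

send_rows([
  [0,-0.12,0,0,0,0,10],
  [-0.02,-0.24,0,0,0,0,10],
  [-0.02,-0.24,0,0,0,0,10],
])

```text
time_s: 5.08
position: [0.5284, -0.0638, 0.0864]
tool_rot: [[-0.983, -0.181, 0.003], [-0.181, 0.983, -0.0], [-0.003, -0.001, -1.0]]
ft_force: [-1.2, 2.3, 7.5]
grip_width: 0.0194
```

```bash
python3 pan.py; ls pics
```

```text
[ 0.52844501 -0.06377763  0.08639851] 0.019352530526342615 [-1.20697128  2.29944007  7.51024923] 5.075
scene 278 [array([657.5, -40.2]), array([109.2, 106.7]), np.float64(9.9)]
top 117 [array([656.8, -39.9]), array([106.6, 105.9]), np.float64(10.4)]
scene0.npz
scene0.png
scene_459.png
scene_507.png
top0.npz
top0.png
top_459.png
top_507.png
w1.png
w2.png
w3.png
wrist0.npz
wrist0.png
```

send_rows([
  [0,0,0,0,0,0,40],
  [0,0,0,0,0,0,85],
  [0,0,0,0,0,0,85],
  [0,0,0,0,0,0,85],
  [0,0,-0.6,0,0,0,85],
])

```text
time_s: 5.8
position: [0.5266, -0.0635, 0.1132]
tool_rot: [[-0.984, -0.181, -0.004], [-0.181, 0.984, 0.002], [0.004, 0.002, -1.0]]
ft_force: [-0.5, -0.4, -0.6]
grip_width: 0.0848
```

send_rows([
  [0,0,-1,0,0,0,85],
  [0,0,-2,0,0,0,85],
  [0,0,-2.3,0,0,0,85],
])

```text
time_s: 6.18
position: [0.5283, -0.064, 0.2326]
tool_rot: [[-0.983, -0.181, 0.005], [-0.181, 0.983, -0.002], [-0.005, -0.003, -1.0]]
ft_force: [0.4, 0.3, -0.3]
grip_width: 0.0852
```

```bash
python3 pan.py
python3 - <<'E'
from h import *
print(rowto((.539,-.2848,.21),97))
E
ls -t pics|head -2
```

```text
[ 0.5283099  -0.06399493  0.23263608] 0.0852373092427418 [ 0.43257365  0.29745815 -0.29502169] 6.175
scene 280 [array([657.9, -40.1]), array([107.1, 106.6]), np.float64(9.9)]
top 124 [array([650. ,  -3.9]), array([107.3,  34.9]), np.float64(8.9)]
(array([ 0.586, -4.383,  0.429]), array([-0.013,  0.023,  0.428]))
top_617.png
scene_617.png
```

send_rows([
  [0.1,-1.0,0,0,0,0.2,85],
  [0.2,-2.0,0.1,0,0,0.43,85],
  [0.4,-3.1,0.2,0,0,0.43,85],
  [0.5,-4.0,0.3,0,0,0.43,85],
  [0.59,-4.38,0.3,0,0,0.43,85],
])

```text
time_s: 6.9
position: [0.5375, -0.2864, 0.2122]
tool_rot: [[-0.993, -0.119, -0.003], [-0.119, 0.993, 0.002], [0.002, 0.002, -1.0]]
ft_force: [-0.2, 1.0, -0.5]
grip_width: 0.0853
```

send_rows([
  [0,0,0,0,0,0,85],
  [0,0,0,0,0,0,85],
])

```text
time_s: 7.15
position: [0.5383, -0.283, 0.2145]
tool_rot: [[-0.992, -0.123, -0.0], [-0.123, 0.992, 0.001], [0.0, 0.001, -1.0]]
ft_force: [-0.2, -0.2, 0.0]
grip_width: 0.0853
```

Run:
```python
from h import *
s=status.observe()
p,d=vision.get_image("wrist");cv2.imwrite("pics/w4.png",p[:,:,::-1])
P=cloud("wrist",d,s);H=hsv(p)
for nm,lo,hi in(("green",45,90),("red",-1,8)):
    m=(d>0)&(H[...,0]>lo)&(H[...,0]<hi)&(H[...,1]>120)&(P[...,2]>.110)&(P[...,2]<.125)&(P[...,0]<.7)
    q=P[m]
    if len(q)>5:print(nm,len(q),q[:,2].mean(),cv2.minEnclosingCircle((q[:,:2]*1000).astype(np.float32)))
print(s["position"],rowto((.539,-.2848,.071),97))
```

```text
green 715 0.11605451746917296 ((539.49609375, -284.6479797363281), 12.565513610839844)
red 1124 0.1160087895234612 ((483.09747314453125, -187.84828186035156), 134.52464294433594)
[ 0.53826262 -0.28301185  0.21449652] (array([-0.008, -0.039,  2.874]), array([0.001, 0.001, 0.009]))
```

View pics/w4.png

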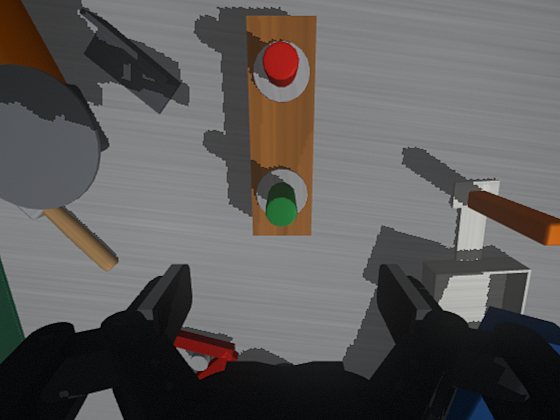

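View pics/scene_617.png

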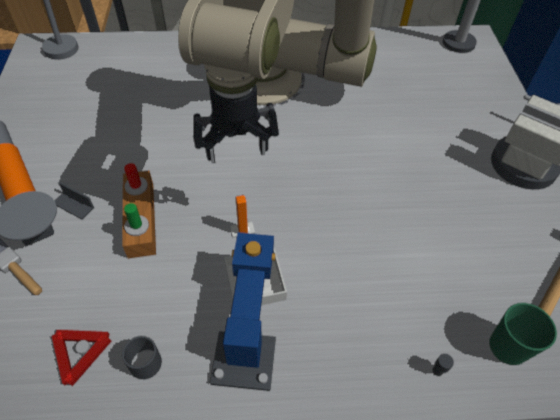

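send_rows([
  [-0.02,-0.035,0.9,0,0,0,85],
  [-0.02,-0.035,1.8,0,0,0,85],
  [-0.02,-0.035,2.85,0,0,0,85],
  [-0.02,-0.035,2.85,0,0,0,60],
  [-0.02,-0.035,2.85,0,0,0,30],
], grip_force=90)

```text
time_s: 7.82
position: [0.5404, -0.2861, 0.0743]
tool_rot: [[-0.992, -0.122, 0.003], [-0.122, 0.992, -0.002], [-0.002, -0.002, -1.0]]
ft_force: [0.6, -0.9, 1.3]
grip_width: 0.0513
```

send_rows([
  [0,0,0,0,0,0,15],
  [0,0,0,0,0,0,15],
  [0,0,0,0,0,0,15],
  [0,0,0,0,0,0,15],
])

```text
time_s: 8.32
position: [0.5402, -0.2865, 0.0745]
tool_rot: [[-0.993, -0.122, 0.003], [-0.122, 0.993, -0.002], [-0.003, -0.003, -1.0]]
ft_force: [-0.3, 0.5, 6.8]
grip_width: 0.0242
```

send_rows([
  [0,0,-0.4,0,0,0,15],
  [0,0,-1,0,0,0,15],
  [0,0,-1.8,0,0,0,15],
  [0,0,-2.6,0,0,0,15],
  [0,0,-3.2,0,0,0,15],
])

```text
time_s: 8.95
position: [0.5393, -0.2861, 0.2348]
tool_rot: [[-0.993, -0.122, 0.002], [-0.122, 0.993, -0.002], [-0.002, -0.002, -1.0]]
ft_force: [1.4, 0.1, -2.8]
grip_width: 0.0241
```

send_rows([
  [0,0,0,0,0,0,15],
  [0,0,0,0,0,0,15],
])

```text
time_s: 9.2
position: [0.5389, -0.2857, 0.2307]
tool_rot: [[-0.993, -0.121, -0.002], [-0.121, 0.993, 0.001], [0.001, 0.002, -1.0]]
ft_force: [1.1, 0.3, -2.7]
grip_width: 0.0244
```

Run:
```python
from h import *
s=status.observe()
p,d=vision.get_image("wrist");cv2.imwrite("pics/w5.png",p[:,:,::-1])
print(s["position"],s["ft_force"],rowto((.6575,-.0412,.234),97))
for n in("scene","top"):
    p,d=vision.get_image(n);cv2.imwrite(f"pics/{n}5.png",p[:,:,::-1]);P=cloud(n,d)
    Z=P[...,2]
    H=hsv(p)
    # punch pieces near tcp axis
    r=np.hypot(P[...,0]-s["position"][0],P[...,1]-s["position"][1])
    for a in np.arange(.15,.26,.01):
        m=(d>0)&(r<.032)&(Z>=a)&(Z<a+.01)
        if m.sum()>3:print(n,a.round(3),m.sum(),P[m][:,:2].min(0).round(4),P[m][:,:2].max(0).round(4),P[m].mean(0).round(4))
```

```text
[ 0.53889626 -0.2857417   0.23068514] [ 1.0805738   0.34223082 -2.72363978] (array([-2.949,  4.566, -0.07 ]), array([ 0.015, -0.015, -0.003]))
scene 0.17 17 [ 0.5375 -0.2897] [ 0.5443 -0.2796] [ 0.5417 -0.284   0.1755]
scene 0.18 14 [ 0.5376 -0.2878] [ 0.5446 -0.2797] [ 0.5422 -0.2833  0.1829]
scene 0.2 24 [ 0.5281 -0.296 ] [ 0.5627 -0.2606] [ 0.5541 -0.2762  0.2083]
scene 0.21 283 [ 0.5213 -0.3101] [ 0.5641 -0.261 ] [ 0.547  -0.2827  0.2136]
scene 0.22 50 [ 0.5411 -0.2971] [ 0.5519 -0.2733] [ 0.5478 -0.283   0.2249]
scene 0.23 69 [ 0.5402 -0.3068] [ 0.5533 -0.2611] [ 0.5481 -0.2844  0.2356]
scene 0.24 117 [ 0.5292 -0.3097] [ 0.5537 -0.2593] [ 0.5473 -0.2832  0.2448]
scene 0.25 123 [ 0.5291 -0.3106] [ 0.5544 -0.2596] [ 0.5473 -0.283   0.2548]
scene 0.26 131 [ 0.5293 -0.3102] [ 0.5532 -0.2593] [ 0.5474 -0.2832  0.2651]
top 0.2 29 [ 0.5128 -0.2821] [ 0.5482 -0.2601] [ 0.5275 -0.269   0.2089]
top 0.21 150 [ 0.5142 -0.2859] [ 0.5553 -0.2601] [ 0.5315 -0.2706  0.2119]
top 0.22 4 [ 0.5252 -0.2826] [ 0.5265 -0.2792] [ 0.5257 -0.2812  0.2243]
top 0.23 5 [ 0.5253 -0.2791] [ 0.526 -0.268] [ 0.5256 -0.2726  0.2347]
top 0.25 5 [ 0.525  -0.2716] [ 0.5281 -0.2684] [ 0.526  -0.2693  0.2536]
```

View pics/w5.png

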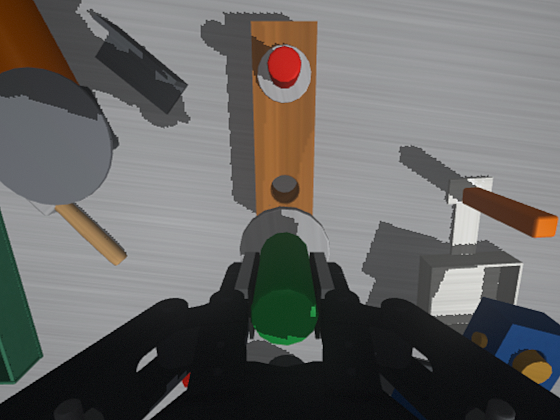

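View pics/scene5.png

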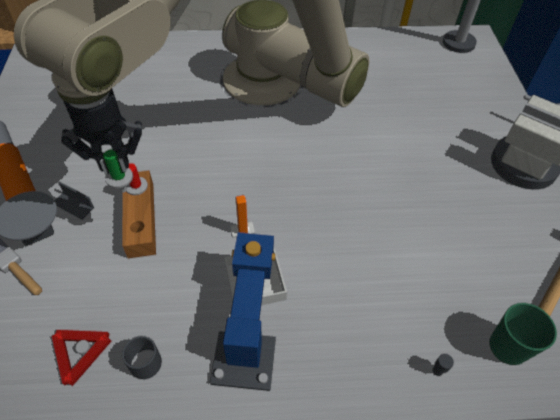

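send_rows([
  [-0.4,0.6,-0.05,0,0,0,15],
  [-1.0,1.5,-0.05,0,0,0,15],
  [-1.6,2.5,-0.05,0,0,0,15],
  [-2.2,3.4,-0.05,0,0,0,15],
  [-2.7,4.2,-0.05,0,0,0,15],
])

```text
time_s: 9.98
position: [0.6483, -0.0592, 0.2334]
tool_rot: [[-0.993, -0.122, -0.002], [-0.122, 0.993, 0.0], [0.002, 0.001, -1.0]]
ft_force: [-0.4, 0.1, -2.5]
grip_width: 0.0246
```

send_rows([
  [-0.25,0.37,0,0,0,0,15],
  [-0.25,0.37,0,0,0,0,15],
  [-0.25,0.37,0,0,0,0,15],
])

```text
time_s: 10.35
position: [0.6577, -0.0426, 0.2341]
tool_rot: [[-0.993, -0.12, -0.001], [-0.12, 0.993, -0.0], [0.001, -0.0, -1.0]]
ft_force: [-0.1, -0.4, -2.1]
grip_width: 0.024
```

Run:
```python
from h import *
s=status.observe()
print(s["position"],s["ft_force"],rowto((.6575,-.0412,.234),97))
p,d=vision.get_image("wrist");cv2.imwrite("pics/w6.png",p[:,:,::-1])
for n in("scene","top"):
    p,d=vision.get_image(n);cv2.imwrite(f"pics/{n}6.png",p[:,:,::-1]);P=cloud(n,d)
    Z=P[...,2];H=hsv(p)
    r=np.hypot(P[...,0]-s["position"][0],P[...,1]-s["position"][1])
    for a in np.arange(.165,.2,.01):
        m=(d>0)&(r<.032)&(Z>=a)&(Z<a+.01)
        if m.sum()>3:print(n,a.round(3),m.sum(),P[m][:,:2].min(0).round(4),P[m][:,:2].max(0).round(4),P[m].mean(0).round(4))
    m=(d>0)&(Z>.1365)&(Z<.148)&(r<.05); Q=P[m]
    if len(Q)>3: print("pin",m.sum(),cv2.minEnclosingCircle((Q[:,:2]*1000).astype(np.float32)))
```

```text
[ 0.65768809 -0.0425698   0.23408982] [-0.06991285 -0.40419622 -2.13525771] (array([0.   , 0.028, 0.002]), array([-0.001, -0.006, -0.011]))
scene 0.175 11 [ 0.66  -0.047] [ 0.6638 -0.038 ] [ 0.6617 -0.0426  0.1797]
pin 163 ((660.4859619140625, -41.13984298706055), 14.02871036529541)
```

View pics/scene6.png

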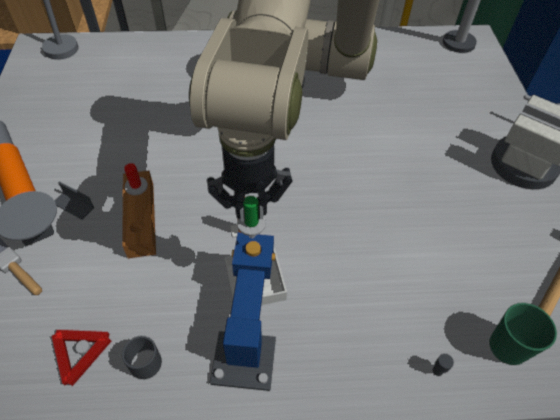

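send_rows([
  [0,0.025,0.2,0,0,0,15],
  [0,0.025,0.4,0,0,0,15],
  [0,0.025,0.58,0,0,0,15],
  [0,0.025,0.6,0,0,0,15],
  [0,0.025,0.6,0,0,0,15],
])

```text
time_s: 11.12
position: [0.658, -0.0401, 0.2046]
tool_rot: [[-0.993, -0.122, 0.0], [-0.122, 0.993, -0.0], [-0.0, -0.0, -1.0]]
ft_force: [0.9, 0.1, -1.6]
grip_width: 0.0238
```

send_rows([
  [0,0,0.04,0,0,0,15],
  [0,0,0.08,0,0,0,15],
  [0,0,0.12,0,0,0,15],
])

```text
time_s: 11.5
position: [0.6582, -0.0401, 0.1999]
tool_rot: [[-0.993, -0.122, 0.002], [-0.122, 0.993, -0.0], [-0.002, -0.001, -1.0]]
ft_force: [-2.1, 1.4, 9.1]
grip_width: 0.0244
```

send_rows([
  [0,0,0.04,0,0,0,15],
  [0,0,0.08,0,0,0,15],
  [0,0,0.12,0,0,0,15],
])

```text
time_s: 11.88
position: [0.6578, -0.0401, 0.193]
tool_rot: [[-0.993, -0.122, 0.001], [-0.122, 0.993, -0.0], [-0.001, -0.0, -1.0]]
ft_force: [-1.1, 0.0, 1.9]
grip_width: 0.0239
```

send_rows([
  [0,0,0.04,0,0,0,15],
  [0,0,0.08,0,0,0,15],
  [0,0,0.12,0,0,0,15],
])

```text
time_s: 12.25
position: [0.6579, -0.0401, 0.1862]
tool_rot: [[-0.993, -0.122, -0.0], [-0.122, 0.993, 0.0], [0.0, 0.0, -1.0]]
ft_force: [-0.8, -0.0, 1.5]
grip_width: 0.0243
```

send_rows([
  [0,0,0.04,0,0,0,15],
  [0,0,0.08,0,0,0,15],
  [0,0,0.12,0,0,0,15],
  [0,0,0.16,0,0,0,15],
  [0,0,0.2,0,0,0,15],
])

```text
time_s: 12.88
position: [0.6579, -0.0401, 0.1764]
tool_rot: [[-0.993, -0.121, 0.0], [-0.121, 0.993, -0.0], [-0.0, -0.0, -1.0]]
ft_force: [-0.7, 0.1, 0.4]
grip_width: 0.024
```

send_rows([
  [0,0,0.04,0,0,0,15],
  [0,0,0.08,0,0,0,15],
  [0,0,0.12,0,0,0,15],
  [0,0,0.16,0,0,0,15],
])

```text
time_s: 13.38
position: [0.6577, -0.0401, 0.1678]
tool_rot: [[-0.993, -0.122, -0.001], [-0.122, 0.993, 0.0], [0.001, 0.0, -1.0]]
ft_force: [1.0, 0.3, -2.1]
grip_width: 0.0241
```

```bash
python3 pan.py
python3 - <<'E'
import cv2,glob
a=cv2.imread(sorted(glob.glob("pics/scene_1*.png"))[-1])[180:330,170:340];b=cv2.imread(sorted(glob.glob("pics/top_1*.png"))[-1])[90:240,220:390]
cv2.imwrite("pics/c7.png",cv2.resize(cv2.hconcat([a,b]),None,fx=2.2,fy=2.2,interpolation=3))
E
```

```text
[ 0.6577357  -0.0401052   0.16778488] 0.024130282681882435 [ 1.0202257   0.2921931  -2.12437914] 13.375
scene 272 [array([658.3, -40. ]), array([107.1, 106.6]), np.float64(9.9)]
```

View pics/c7.png

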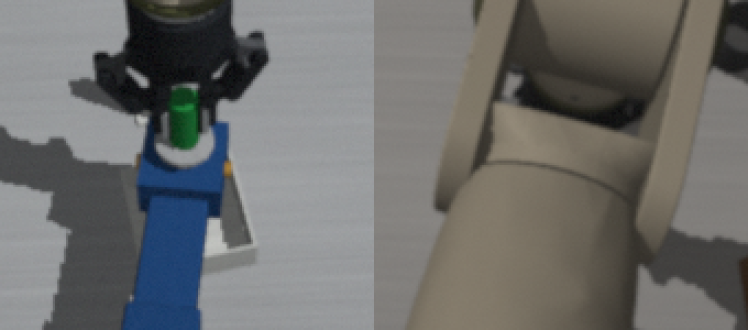

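send_rows([
  [0,0,0.06,0,0,0,15],
  [0,0,0.12,0,0,0,15],
  [0,0,0.18,0,0,0,15],
  [0,0,0.22,0,0,0,15],
  [0,0,0.22,0,0,0,15],
])

```text
time_s: 14.1
position: [0.6578, -0.0401, 0.1573]
tool_rot: [[-0.993, -0.122, -0.0], [-0.122, 0.993, 0.0], [0.0, 0.0, -1.0]]
ft_force: [-0.1, 0.2, -1.9]
grip_width: 0.0241
```

send_rows([
  [0,0,0.02,0,0,0,15],
  [0,0,0.04,0,0,0,15],
])

```text
time_s: 14.35
position: [0.6579, -0.0401, 0.1555]
tool_rot: [[-0.993, -0.122, 0.0], [-0.122, 0.993, -0.0], [-0.0, -0.0, -1.0]]
ft_force: [0.2, -0.2, -2.8]
grip_width: 0.0242
```

send_rows([
  [0,0,0.015,0,0,0,15],
  [0,0,0.03,0,0,0,15],
])

```text
time_s: 14.6
position: [0.6579, -0.0401, 0.1545]
tool_rot: [[-0.993, -0.122, 0.0], [-0.122, 0.993, -0.0], [-0.0, -0.0, -1.0]]
ft_force: [-2.3, 0.2, 4.2]
grip_width: 0.024
```

send_rows([
  [0,0,0,0,0,0,30],
  [0,0,0,0,0,0,50],
  [0,0,0,0,0,0,85],
  [0,0,0,0,0,0,85],
  [0,0,0,0,0,0,85],
])

```text
time_s: 15.22
position: [0.6579, -0.0401, 0.154]
tool_rot: [[-0.993, -0.122, 0.0], [-0.122, 0.993, -0.0], [-0.0, -0.0, -1.0]]
ft_force: [-0.7, -0.8, 0.5]
grip_width: 0.0848
```

send_rows([
  [0,0,-0.4,0,0,0,85],
  [0,0,-1.0,0,0,0,85],
  [0,0,-1.8,0,0,0,85],
  [1,0,-2.4,0,0,0,85],
  [2,0,-2.4,0,0,0,85],
])

```text
time_s: 15.85
position: [0.5581, -0.0526, 0.2761]
tool_rot: [[-0.993, -0.122, 0.005], [-0.122, 0.993, -0.002], [-0.004, -0.002, -1.0]]
ft_force: [0.6, -2.2, 0.4]
grip_width: 0.0853
```

send_rows([
  [1,0.3,0,0,0,0,85],
  [2,0.6,0,0,0,0,85],
  [2.5,1,0,0,0,0,85],
  [2.5,1,0,0,0,0,85],
])

```text
time_s: 16.35
position: [0.4271, -0.0171, 0.2747]
tool_rot: [[-0.993, -0.122, 0.001], [-0.122, 0.993, -0.0], [-0.001, -0.0, -1.0]]
ft_force: [0.1, 0.6, 0.3]
grip_width: 0.0851
```

```bash
python3 pan.py
python3 - <<'E'
from h import *
import glob
s=status.observe()
for n in("scene","top"):
    p,d=vision.get_image(n);P=cloud(n,d);Z=P[...,2];H=hsv(p)
    r=np.hypot(P[...,0]-.658,P[...,1]+.041)
    m=(d>0)&(H[...,0]>45)&(H[...,0]<90)&(H[...,1]>120)&(r<.06);Q=P[m]
    t=Q[Q[:,2]>.19]
    if len(t)>5: print(n,"handle top",len(t),t[:,2].max(),cv2.minEnclosingCircle((t[:,:2]*1000).astype(np.float32)))
    m=(d>0)&(r<.035)&(Z>.133)&(Z<.1395);print("collar top z",m.sum(),np.median(Z[m]),cv2.minEnclosingCircle((P[m][:,:2]*1000).astype(np.float32)))
p,d=vision.get_image("wrist");w=p[:,:,::-1]
a=cv2.imread(sorted(glob.glob("pics/scene_1*.png"))[-1])[160:310,170:340];b=cv2.imread(sorted(glob.glob("pics/top_1*.png"))[-1])[90:240,220:390]
cv2.imwrite("pics/c8.png",cv2.resize(cv2.hconcat([a,b]),None,fx=2.2,fy=2.2,interpolation=3));cv2.imwrite("pics/w8.png",w)
E
```

```text
[ 0.42714097 -0.01707399  0.274702  ] 0.08509835958540136 [0.10587031 0.61611478 0.34294333] 16.35
scene 268 [array([657.2, -40.2]), array([109.4, 106.3]), np.float64(10.3)]
top 233 [array([656.3, -40. ]), array([106., 106.]), np.float64(10.3)]
scene handle top 137 0.2003422848287299 ((659.6195678710938, -40.37041473388672), 12.02123737335205)
collar top z 342 0.13689692789445568 ((658.1439819335938, -41.25536346435547), 34.63909912109375)
top handle top 134 0.19783404584678413 ((655.5035400390625, -40.20427322387695), 12.494927406311035)
collar top z 270 0.1355103241460538 ((656.7271118164062, -45.15809631347656), 29.62971305847168)
```

View pics/c8.png

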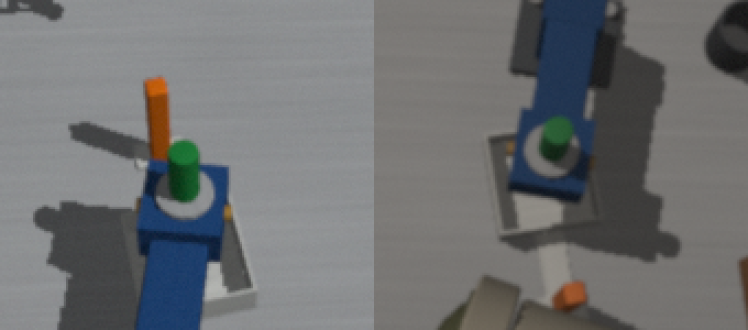

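View pics/w8.png

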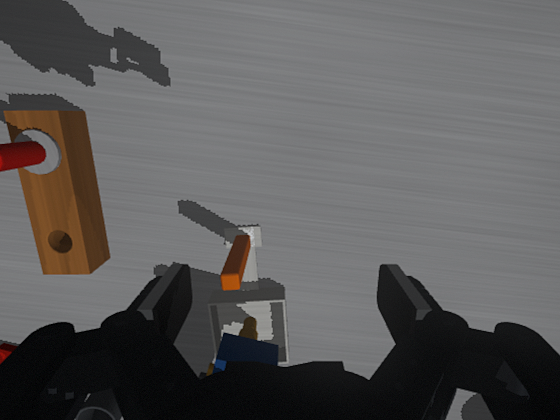

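Run:
```python
from h import *
s=status.observe();p,d=vision.get_image("wrist");P=cloud("wrist",d,s);H=hsv(p)
m=np.zeros(d.shape,bool);m[310:340,238:262]=1;m&=(d>0)&(H[...,0]>10)&(H[...,0]<30)&(H[...,1]>110)
Q=P[m];print(len(Q),Q.min(0).round(3),Q.max(0).round(3))
cv2.imwrite("pics/c9.png",cv2.resize(p[270:390,180:310,::-1],None,fx=4,fy=4,interpolation=3))
```

```text
276 [ 0.647 -0.054  0.004] [ 0.66  -0.029  0.055]
```

View pics/c9.png

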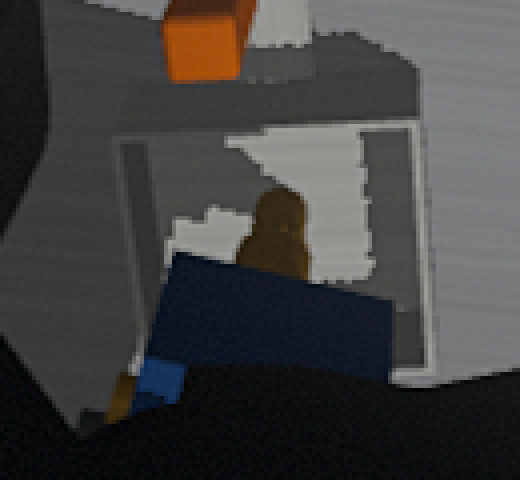

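The picture shows the brass pin standing in the tray at about (249, 328) in the wrist image. It spans heights 4 to 55 mm around (0.654, −0.041). The punch is seated and the gripper is clear.

Run:
```python
from rig import env
print(env.close_job())
```

```text
the job is handed in; nothing more can be done
None
```

The job is done and handed in at about 17 s, though no verdict was reported. I slid the pan under the hole by its orange grip, then took the green punch from the rack and pushed the brass pin out with it. I lowered the punch until its collar met the bracket, let go and moved the arm clear.

Last checks:
- **Pan:** the tray centre measured about (0.657, −0.040), within about 1.5 mm of the measured hole centre at (0.6575, −0.041).
- **Pin:** the wrist camera shows it standing upright in the tray, between 4 and 55 mm above the table.
- **Punch:** it stands upright in the hole with its handle top at about 0.198 m (0.196 m expected). The collar top read about 0.136 m, as expected for a collar down on the bracket.
- **Forces:** the highest reading I saw was about 9 N, when the push on the pin began.

Nothing failed. The two fixed cameras disagreed by up to 4 mm on the handle's x position.

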